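Load the rocking specimen tray level

ROBOT

A 6-joint arm with a two-finger parallel gripper is mounted at the origin on the work surface. World frame = base frame: x ahead of the robot, y to its left, z up, the work surface at z = 0. Lengths are in m, angles in degrees, forces in N, time in s.
With the tool pointing down it reaches from about 0.4 to 0.825 m from the base axis. Payload 7 kg.
Tool frame: the origin (TCP) lies midway between the tips of the shut fingers; the grasp point (between the pads) lies 19 mm behind it; z points along the fingers, y is the line along which they close (so a half turn about z gives the same grasp; the last joint's range is limited). The gripper opens to 88 mm and grips with 3 to 60 N. Pads are 19 mm wide; open, the fingers measure 130 mm over their backs; the gripper's body (78 mm by 193 mm) begins 47 mm behind the grasp point.
Start: joints at [-57.748, 20.546, 0.682, 0, -70.136, -16.507], TCP at [0.183, -0.65, 0.227] pointing down, gripper open.
Joint ranges: [-176.03, 176.03], [-82.01, 121.73], [-58.28, 71.71], [-173.87, 95.51], [-174.79, -0.11], [-173.66, 173.66]. Speed limits (degrees/s): [136.94, 136.94, 172.46, 180, 180, 180].

INTERFACE

Orientations are given as [roll, pitch, yaw] about the fixed x, y, z axes, in that order (R = Rz(yaw) Ry(pitch) Rx(roll)).
In Python, from plant import r gives the robot as it stands.
- The arm moves only by the tool drive_tool, never from a script. Its argument "commands" is a list of rows, each an object of numbers: "hand": the closure, from 0 (fully open) to 1 (shut); "tx", "ty", "tz": the shift along the world's x, y, z scaled (see below); "turn": the turn about the world's z scaled (see below). A call has 1 to 10 rows; each row is the pose to reach, as a shift and turn from the pose commanded when the call began; what a row does not reach only later rows make up. The controller multiplies each number of a shift by 0.6 m and each number of a turn by 90 degrees. A row lasts 1/10 s, in which the tool goes at most 50 mm and 8.59 degrees, less where a joint would pass 70% of its speed; a pose out of reach is approached as far as the arm can. A call with a number of a shift or a turn outside -1 to 1 is refused whole. A call with a gripper value outside its range is refused whole. The fingers move at their own pace and stop on an object; "grip_force" is the grip in N (left out, the last holds). Time passes only in rows, so rows that repeat a pose let the fingers close. It gives the time, the measured TCP pose, the force, the opening and the grip force at its end, in the units of the state.
- r.get_state(): the state, without advancing time (a new reading comes with each control period).
- r.capture(name): name is "scene" or "top" or "wrist"; returns a dict with "frame" (384x512x3 uint8, red, green, blue), "fx", "fy", "cx", "cy" (pixels), "D" ([k1, k2, p1, p2, k3] as OpenCV has them; the pictures are not rectified), "world_from_camera" (4x4, takes a point from camera to world coordinates); the wrist camera has in their place "T_tool_cam" (4x4, takes a point from camera to tool coordinates, whose origin is the TCP and whose axes are the flange's). Camera axes: x right, y down, z forward; pixel columns grow to the right and rows downward; lengths in m; the calibration is good to about 2 mm. A picture is of the moment at which its call begins: read the wrist's pose just before it. There is no depth.
- r.close_job(): hands the job in; it is judged then, once.
Trained networks look in the newest picture that a camera, given by its name, has taken for a name from the list of things; names that differ only in an ending like _2 or _b are one class to them, and where a whole thing is asked for, a point or a joint stands for the part that bears it (a point fixed in the world has none). Each returns a list of dicts, best first, with "score" (0 to 1); they miss things now and then, are a little off and sometimes report something else, mostly with a low value. They report only what shows in the picture. A call takes as long as a camera call. They do not tell look-alikes from the thing itself.
- r.trace(label, camera): "pixels" (384x512 bool, what is visible of it) and "extent" ([left, top, right, bottom] in pixels, round what is visible of it).
The state is a dict: "time_s": time; "joints": joint angles; "qd": joint speeds; "joint_torque": joint torques, N m; "tcp_pos": TCP position; "eef_rot": TCP orientation; "contact_force": force on the tool from outside, world axes, zero at the start; "moment": the same for the moment, N m; "gripper_width": finger opening in m; "gripper_force": force on a finger pad.
Only numpy, scipy, OpenCV 4.12 (cv2) and the standard library are available. Lean on these libraries where they do the work, as an engineer would, in place of code of your own. Each camera call takes 0.05 s, during which the arm holds its last target. There are 200 camera calls.

TASK

Load the pivoting aluminium tray with the two equal steel test blocks, one lying flat on each grey end pad, so that the tray stays level. One block already lies on the bench; the other stands on end in the slotted rack: first lay that one down flat on the grey bench mat and let go, then take it up again and load it. Set the blocks on the tray gently rather than dropping them, and leave everything else where it is.

Things in the scene. Friction and masses are not known exactly. Their poses are not given: they have to be found in the camera images.
- block_flat: steel test block 80 x 44 x 24 mm, 660 g, one of two alike; origin at its centre, x along the 80 mm length, y the 44 mm width, z the 24 mm thickness. This one starts lying flat on the bench between the robot and the tray.
- block_upright: steel test block 80 x 44 x 24 mm, 660 g, one of two alike; origin at its centre, x along the 80 mm length, y the 44 mm width, z the 24 mm thickness. It starts standing on end in an end slot of the rack, its x up, foot 8 mm and top 88 mm above the bench, its width along the rack's y. It topples by itself once it leans more than about 17 deg over its foot edge.
- rack: wooden block rack, 126 x 70 mm, fixed for the run; origin under its centre, x along its length (across its slots). Three slots side by side along x (centres at x = -38, 0, +38 mm), each 30 mm wide in x, open at both y ends; floor 8 mm above the bench, walls 27 mm above the bench. The block is in one end slot, the smaller offcut in the other.
- mat: thin grey mat fixed on the bench, 190 (x) x 170 (y) x 4 mm; origin under its centre, top 4 mm above the bench. Mat and rack stand on opposite sides of the robot (left or right).
- stand: cream fixed stand of the pivoting tray, base 160 (x) x 110 (y) mm, origin under its centre on the bench; two low cheeks at x = +/-74 mm reach 78 mm high at the middle of the tray. The tray's pivot runs along the stand's x, 62 mm above the bench.
- tray (a joint): tilt of the tray about the stand's x, rad: 0 level, positive raises the +y end; stops at +/-0.14. A damped weak spring (1.1 N m/rad) holds it near level when empty; one block tips it to its stop (that pad sinks 17 mm, the other rises 17), about 7 N presses it back. With both on it is level if they lie equally far from the pivot (9 mm of difference tilts it about 0.07).
- tray_mid (a point): middle of the tray's top surface, 70 mm above the bench; moves with the tray, axes as the stand's when level (x across the tray, y along it). The tray is a flat plate 130 mm (x) by 400 mm (y), 6 mm thick, with a 5 mm high lip at each end only.
- pad_left (a point): centre of the grey pad at the tray's +y end, on its surface, 120 mm from the pivot; the pad is 110 mm (across the tray) by 90 mm (along it), flush; 70 mm above the bench when level.
- pad_right (a point): the same pad at the tray's -y end.
- offcut: bystander: smaller steel piece 56 x 44 x 14 mm standing on end in the rack's other end slot; origin at its centre
- puck1: bystander: black round mounted specimen, 30 mm wide, 20 mm high, left of the lying block; origin under its centre
- puck2: bystander: the same, right of the lying block
- jar: bystander: closed jar, 56 mm wide, 60 mm high, beside the tray's left end; origin under its centre
- loupe: bystander: black eyepiece, 48 mm wide, 45 mm high, beside the tray's right end; origin under its centre
Not all that is in view belongs to the job. What is shaped like the block_upright but black is not meant.

How it is judged (in metres and radians):
On the way:
1. the block from the rack lies flat on the bench mat, let go (contact force between block_upright and mat above 1 N and angle between the z axis of block_upright and the z axis of mat, either way round below 0.12 rad and contact force between the fingers and block_upright below 0.1 N and linear speed of block_upright below 0.03 m/s), for 0.2 s.
At the end, for the whole second after the job is handed in: one block on each end pad of the tray, lying flat on it (within 7 deg), its centre within 36 mm of the pad's centre; the tray level within 0.07 rad (4 deg) and still; both blocks at rest (((distance between block_flat and pad_left below 0.038 m and distance between block_upright and pad_right below 0.038 m) or (distance between block_upright and pad_left below 0.038 m and distance between block_flat and pad_right below 0.038 m)) and angle between the z axis of each of block_flat, block_upright and the z axis of tray_mid, either way round below 0.12 rad and value of joint tray between -0.07 and 0.07 rad and velocity of joint tray between -0.05 and 0.05 rad/s and linear speed of each of block_flat, block_upright below 0.03 m/s); the robot touches nothing.
It fails at once if a bystander was shifted by more than 40 mm (distance of any of offcut, puck1, puck2, jar, loupe from where it was at the start of the episode above 0.04 m).
It fails at once if a block was dropped onto the tray (falling free at more than 0.6 m/s, a fall of about 20 mm) ((linear speed of block_flat above 0.6 m/s and contact force between the fingers and block_flat below 0.2 N and horizontal distance between block_flat and tray_mid below 0.22 m and height (world z) of block_flat above 0.075 m) or (linear speed of block_upright above 0.6 m/s and contact force between the fingers and block_upright below 0.2 N and horizontal distance between block_upright and tray_mid below 0.22 m and height (world z) of block_upright above 0.075 m)).
It also fails if it takes over 72 s, if anything falls off the work surface, if the arm or the gripper's body presses on something with over 40 N, if the wrist force passes 120 N, or if a joint passes its speed limit or range.

## Working session

There is one attempt and no reset: what is moved stays moved. The work goes in short steps, Python scripts to look and compute and a tool call to move; the robot and the scene stay as the last step left them, time stands still between calls to the robot, and variables do not carry over. Pictures are saved under pics/ and viewed, at most 13 in all, crops included, and the job is handed in when it is done.

Besides the shell and the picture viewer there is one more tool, called after "Request:" as name(argument=value, ...) on one line, values as JSON. drive_tool: Moves the arm, as the interface text tells. Its arguments: {"type":"object","properties":{"commands":{"type":"array"},"grip_force":{"type":"number"}},"required":["commands"]}

```bash
mkdir -p pics; ls
cat > h.py <<'E'
import numpy as np, cv2
from plant import r
def K(c): return np.array([[c['fx'],0,c['cx']],[0,c['fy'],c['cy']],[0,0,1.]])
def ground(c,uv,z,T=None):
    T=np.array(c['world_from_camera'] if T is None else T)
    p=cv2.undistortPoints(np.array(uv,float).reshape(-1,1,2),K(c),np.array(c['D'],float)).reshape(-1,2)
    d=np.c_[p,np.ones(len(p))]@T[:3,:3].T; o=T[:3,3]
    return o+d*((z-o[2])/d[:,2])[:,None]
def save(c,n): cv2.imwrite('pics/'+n+'.png',c['frame'][:,:,::-1])
E
python3 - <<'E'
from h import *
s=r.get_state(); print({k:np.round(v,3) for k,v in s.items()})
a=r.capture('scene');b=r.capture('top')
cv2.imwrite('pics/a.png',a['frame'][:,:,::-1]);save(b,'b')
hts=dict(block_flat=.024,block_upright=.088,rack=.027,mat=.004,stand=.078,tray=.07,pad_left=.07,pad_right=.07,offcut=.064,puck1=.02,puck2=.02,jar=.06,loupe=.045)
for n,z in hts.items():
    for d in r.trace(n,'top')[:2]:
        m=d['pixels'].astype(np.uint8); 
        if m.sum()<5: continue
        c=cv2.findContours(m,0,1)[0]; c=max(c,key=cv2.contourArea)
        box=cv2.boxPoints(cv2.minAreaRect(c))
        g=ground(b,box,z)[:,:2]
        print(n,round(d['score'],2),d['extent'],'ctr',g.mean(0).round(3),'box',g.round(3).tolist())
E
```

```text
pics
{'time_s': np.float64(0.0), 'joints': array([-5.7746e+01,  2.0591e+01,  6.3600e-01, -2.0000e-02, -7.0137e+01,
       -1.6508e+01]), 'qd': array([-0.004, -0.093, -0.015, -0.002,  0.068,  0.06 ]), 'joint_torque': array([ 0.0000e+00, -5.8272e+01,  2.9306e+01,  6.9970e+00,  7.0000e-03,
       -0.0000e+00]), 'tcp_pos': array([ 0.183, -0.649,  0.226]), 'eef_rot': array([ 1.79907e+02, -8.00000e-03, -1.64261e+02]), 'contact_force': array([0.744, 0.436, 0.083]), 'moment': array([-0.041,  0.012,  0.022]), 'gripper_force': np.float64(0.0), 'gripper_width': np.float64(0.087)}
block_flat 0.8 [257.1, 195.8, 276.6, 221.3] ctr [0.436 0.044] box [[0.47, 0.071], [0.476, 0.03], [0.401, 0.018], [0.395, 0.059]]
block_flat 0.33 [199.8, 120.5, 334.2, 176.3] ctr [0.62  0.038] box [[0.663, 0.252], [0.711, -0.159], [0.577, -0.174], [0.528, 0.235]]
block_upright 0.71 [154.4, 207.0, 173.9, 216.4] ctr [0.431 0.354] box [[0.441, 0.383], [0.447, 0.329], [0.422, 0.326], [0.415, 0.38]]
block_upright 0.51 [115.3, 208.1, 137.0, 222.0] ctr [0.419 0.473] box [[0.418, 0.51], [0.451, 0.494], [0.421, 0.436], [0.388, 0
[... 958 characters left out ...]
172] box [[0.425, 0.187], [0.425, 0.158], [0.399, 0.158], [0.4, 0.187]]
puck2 0.49 [223.6, 209.4, 229.5, 217.6] ctr [0.412 0.172] box [[0.425, 0.187], [0.425, 0.158], [0.399, 0.158], [0.4, 0.187]]
jar 0.8 [164.7, 132.8, 184.2, 151.8] ctr [0.65  0.331] box [[0.678, 0.359], [0.677, 0.302], [0.623, 0.303], [0.624, 0.359]]
jar 0.58 [223.4, 210.7, 229.8, 217.3] ctr [0.413 0.169] box [[0.413, 0.186], [0.43, 0.169], [0.412, 0.152], [0.396, 0.17]]
loupe 0.64 [372.6, 135.9, 393.8, 148.5] ctr [ 0.631 -0.333] box [[0.655, -0.309], [0.654, -0.359], [0.606, -0.357], [0.608, -0.308]]
loupe 0.5 [150.0, 176.7, 176.9, 218.3] ctr [0.467 0.364] box [[0.521, 0.41], [0.533, 0.34], [0.413, 0.319], [0.402, 0.389]]
```

Run:
```python
import cv2
a=cv2.imread('pics/b.png')[100:260,90:450]; cv2.imwrite('pics/b2.png',cv2.resize(a,None,fx=2.2,fy=2.2,interpolation=2))
```

```text
(no output)
```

View pics/a.png

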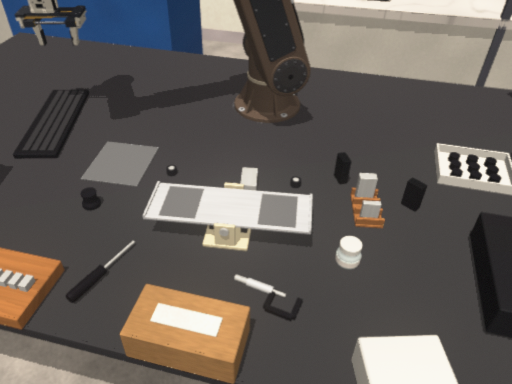

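View pics/b2.png

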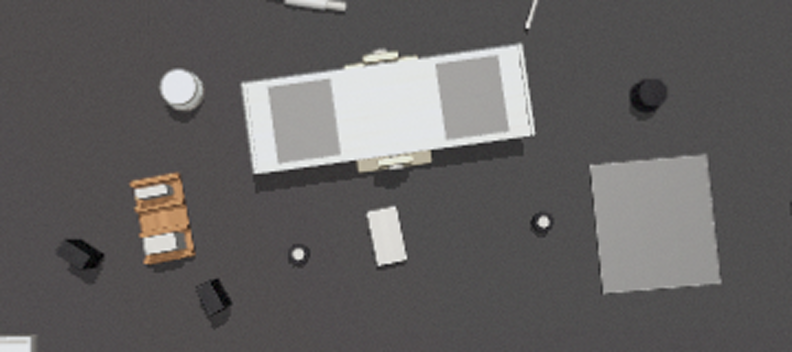

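The scene view shows the tray in the middle, with the rack holding the upright block and the offcut on the robot's left, around (365,195). The mat is at (120,163). Black look-alikes sit at (343,167) and (414,193). In the top crop, the lying block is at (387,236), the block standing in the near slot is at (160,243), and a black look-alike is at (213,297). I'll move towards the rack, turning so the fingers close across the block's thickness.

Request:
drive_tool(commands=[{"tx": 0.445, "ty": 0.5, "tz": 0.12, "turn": 0.956, "hand": 0}, {"tx": 0.445, "ty": 0.5, "tz": 0.12, "turn": 0.956, "hand": 0}, {"tx": 0.445, "ty": 0.5, "tz": 0.12, "turn": 0.956, "hand": 0}, {"tx": 0.445, "ty": 0.5, "tz": 0.12, "turn": 0.956, "hand": 0}, {"tx": 0.445, "ty": 0.5, "tz": 0.12, "turn": 0.956, "hand": 0}, {"tx": 0.445, "ty": 0.5, "tz": 0.12, "turn": 0.956, "hand": 0}, {"tx": 0.445, "ty": 0.5, "tz": 0.12, "turn": 0.956, "hand": 0}, {"tx": 0.445, "ty": 0.5, "tz": 0.12, "turn": 0.956, "hand": 0}, {"tx": 0.445, "ty": 0.5, "tz": 0.12, "turn": 0.956, "hand": 0}, {"tx": 0.445, "ty": 0.5, "tz": 0.12, "turn": 0.956, "hand": 0}])

```text
time_s: 1.75
tcp_pos: [0.4518, -0.3479, 0.2992]
eef_rot: [-179.9, -0.0, -77.8]
contact_force: [-0.1, -0.6, -0.6]
gripper_width: 0.088
gripper_force: 0.0
```

Request:
drive_tool(commands=[{"ty": 0.85}, {"ty": 0.85}, {"ty": 0.85}, {"ty": 0.85}, {"ty": 0.85}, {"ty": 0.85}, {"ty": 0.85}, {"ty": 0.85}, {"ty": 0.85}, {"ty": 0.85}])

```text
invalid input
```

Request:
drive_tool(commands=[{"ty": 0.3, "tx": 0.0}, {"ty": 0.3, "tx": 0.0}, {"ty": 0.3, "tx": 0.0}, {"ty": 0.3, "tx": 0.0}, {"ty": 0.3, "tx": 0.0}])

```text
invalid input
```

```bash
cat >> h.py <<'E'
from scipy.spatial.transform import Rotation as Ro
def wrist():
    s=r.get_state(); c=r.capture('wrist')
    T=np.eye(4); T[:3,:3]=Ro.from_euler('xyz',s['eef_rot'],degrees=True).as_matrix(); T[:3,3]=s['tcp_pos']
    return s,c,T@np.array(c['T_tool_cam'])
def box(lab,cam,c,z,T=None,n=2):
    for d in r.trace(lab,cam)[:n]:
        m=d['pixels'].astype(np.uint8)
        if m.sum()<5: continue
        k=max(cv2.findContours(m,0,1)[0],key=cv2.contourArea)
        g=ground(c,k.reshape(-1,2),z,T)[:,:2]
        (x,y),(w,h),a=cv2.minAreaRect((g*1000).astype(np.float32))
        print(lab,round(d['score'],2),np.round(d['extent']),'ctr',round(x,1),round(y,1),'size',round(w,1),round(h,1),'long yaw',round(a if w>h else a+90,1))
E
python3 - <<'E'
from h import *
s,c,T=wrist(); print(s['time_s'],s['tcp_pos'],s['eef_rot'],np.round(s['joints'],1)); print(np.round(c['T_tool_cam'],3),c['fx'])
save(c,'c')
for n,z in [('block_upright',.088),('offcut',.064),('rack',.027)]: box(n,'wrist',c,z,T,3)
E
```

```text
1.75 [ 0.45181389 -0.34794994  0.29921167] [-1.79936271e+02 -3.49989701e-02 -7.77656394e+01] [-17.9   8.4  -6.2  -0.  -75.3  30.2]
[[-0.    -0.962 -0.271  0.072]
 [ 1.    -0.    -0.     0.001]
 [ 0.    -0.271  0.962 -0.158]
 [ 0.     0.     0.     1.   ]] 272.2812119507762
```

View pics/c.png

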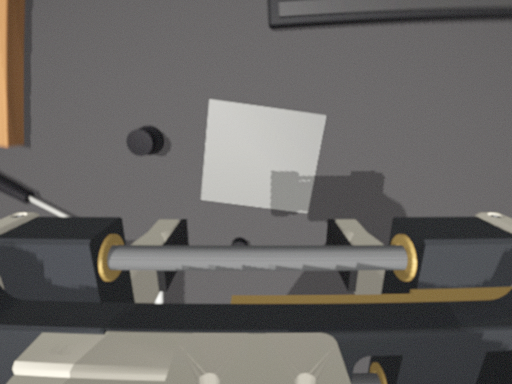

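The wrist view shows the mat, with corners near (210,99), (326,115), (309,213) and (201,199). The two later moves were refused because those rows were incomplete. I'll resend them with all five keys.

Request:
drive_tool(commands=[{"tx": 0, "ty": 0.85, "tz": 0, "turn": 0, "hand": 0}, {"tx": 0, "ty": 0.85, "tz": 0, "turn": 0, "hand": 0}, {"tx": 0, "ty": 0.85, "tz": 0, "turn": 0, "hand": 0}, {"tx": 0, "ty": 0.85, "tz": 0, "turn": 0, "hand": 0}, {"tx": 0, "ty": 0.85, "tz": 0, "turn": 0, "hand": 0}, {"tx": 0, "ty": 0.85, "tz": 0, "turn": 0, "hand": 0}, {"tx": 0, "ty": 0.85, "tz": 0, "turn": 0, "hand": 0}, {"tx": 0, "ty": 0.85, "tz": 0, "turn": 0, "hand": 0}, {"tx": 0, "ty": 0.85, "tz": 0, "turn": 0, "hand": 0}, {"tx": 0, "ty": 0.85, "tz": 0, "turn": 0, "hand": 0}])

```text
time_s: 2.95
tcp_pos: [0.4498, 0.1518, 0.299]
eef_rot: [-179.9, 0.0, -78.6]
contact_force: [2.0, -1.0, 0.5]
gripper_width: 0.0879
gripper_force: 0.0
```

Request:
drive_tool(commands=[{"tx": -0.03, "ty": 0.25, "tz": 0, "turn": 0, "hand": 0}, {"tx": -0.03, "ty": 0.25, "tz": 0, "turn": 0, "hand": 0}, {"tx": -0.03, "ty": 0.25, "tz": 0, "turn": 0, "hand": 0}, {"tx": -0.03, "ty": 0.25, "tz": 0, "turn": 0, "hand": 0}, {"tx": -0.03, "ty": 0.25, "tz": 0, "turn": 0, "hand": 0}, {"tx": -0.03, "ty": 0.25, "tz": 0, "turn": 0, "hand": 0}])

```text
time_s: 3.55
tcp_pos: [0.4323, 0.2995, 0.2985]
eef_rot: [180.0, -0.0, -78.5]
contact_force: [0.9, 0.3, -0.3]
gripper_width: 0.0878
gripper_force: 0.0
```

Run:
```python
from h import *
s,c,T=wrist(); print(s['time_s'],s['tcp_pos'],s['eef_rot'],np.round(s['joints'],1))
save(c,'d')
for n,z in [('block_upright',.088),('offcut',.064),('rack',.027)]: box(n,'wrist',c,z,T,3)
T0=np.eye(4);T0[:3,:3]=Ro.from_euler('xyz',[-179.94,-.03,-77.77],degrees=True).as_matrix();T0[:3,3]=[.4518,-.3479,.2992]
g=ground(c,[(210,99),(326,115),(309,213),(201,199)],.004,T0@np.array(c['T_tool_cam']));print('mat',g.round(3),g.mean(0))
```

```text
3.55 [0.43229595 0.29949809 0.29847752] [ 1.79985388e+02 -1.76731257e-02 -7.84674819e+01] [ 56.1   4.1 -11.2   0.  -74.7 -44.6]
block_upright 0.94 [230. 271. 256. 292.] ctr 417.8 479.9 size 42.1 38.0 long yaw 11.6
block_upright 0.78 [239. 183. 258. 223.] ctr 432.5 351.7 size 25.2 63.4 long yaw 99.0
block_upright 0.78 [291. 157. 329. 183.] ctr 360.5 287.2 size 48.1 38.6 long yaw 28.1
offcut 0.91 [194. 186. 208. 218.] ctr 501.4 371.0 size 22.8 56.5 long yaw 98.8
rack 0.57 [189. 175. 266. 219.] ctr 466.4 369.2 size 121.5 74.9 long yaw 10.0
mat [[ 0.544 -0.424  0.004]
 [ 0.357 -0.439  0.004]
 [ 0.34  -0.271  0.004]
 [ 0.532 -0.256  0.004]] [ 0.44334186 -0.34753987  0.004     ]
```

View pics/d.png

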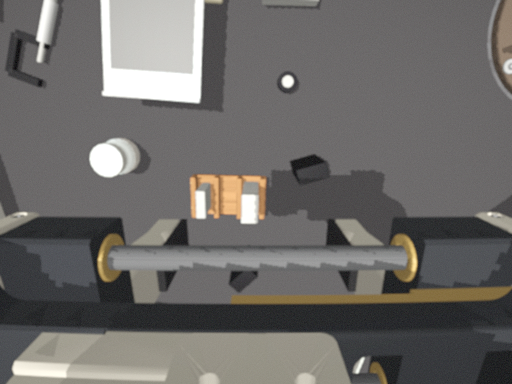

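This view shows the rack, with the block top around (250,210), the offcut at (203,203), and look-alikes at (309,168) and (243,280). The top and wrist estimates agree on a block top centre of about (0.431, 0.360) with the thickness axis at about 9.5°. I'll pre-close the hand for clearance, descend and grip.

Request:
drive_tool(commands=[{"tx": -0.002, "ty": 0.1, "tz": 0, "turn": -0.022, "hand": 0.4}, {"tx": -0.002, "ty": 0.1, "tz": 0, "turn": -0.022, "hand": 0.4}, {"tx": -0.002, "ty": 0.1, "tz": 0, "turn": -0.022, "hand": 0.4}, {"tx": -0.002, "ty": 0.1, "tz": -0.25, "turn": -0.022, "hand": 0.4}, {"tx": -0.002, "ty": 0.1, "tz": -0.25, "turn": -0.022, "hand": 0.4}, {"tx": -0.002, "ty": 0.1, "tz": -0.25, "turn": -0.022, "hand": 0.4}, {"tx": -0.002, "ty": 0.1, "tz": -0.25, "turn": -0.022, "hand": 0.4}], grip_force=40)

```text
time_s: 4.45
tcp_pos: [0.4282, 0.3556, 0.1427]
eef_rot: [179.5, -0.4, -80.4]
contact_force: [-0.0, -0.5, 0.4]
gripper_width: 0.0529
gripper_force: 0.0
```

Run:
```python
from h import *
s,c,T=wrist(); print(s['time_s'],s['tcp_pos'],s['eef_rot'],s['gripper_width'])
save(c,'e')
for n,z in [('block_upright',.088),('offcut',.064)]: box(n,'wrist',c,z,T,3)
b=r.capture('top'); box('block_upright','top',b,.088)
```

```text
4.45 [0.42822733 0.35561315 0.14267594] [179.50216933  -0.4366324  -80.40958251] 0.052934202983286556
block_upright 0.96 [229. 270. 264. 296.] ctr 423.2 430.3 size 33.8 24.0 long yaw 9.3
block_upright 0.71 [236. 170. 266. 233.] ctr 431.4 353.5 size 22.8 57.1 long yaw 100.1
block_upright 0.65 [313. 122. 385. 166.] ctr 364.1 292.7 size 55.4 32.2 long yaw 25.9
offcut 0.87 [159. 174. 194. 228.] ctr 497.9 371.1 size 27.5 53.6 long yaw 99.9
offcut 0.33 [236. 170. 265. 231.] ctr 430.5 361.1 size 26.3 63.3 long yaw 99.5
block_upright 0.59 [165. 207. 175. 213.] ctr 432.2 341.8 size 27.7 18.4 long yaw 88.8
block_upright 0.55 [180. 229. 195. 244.] ctr 357.1 287.1 size 43.9 35.5 long yaw 25.9
```

View pics/e.png

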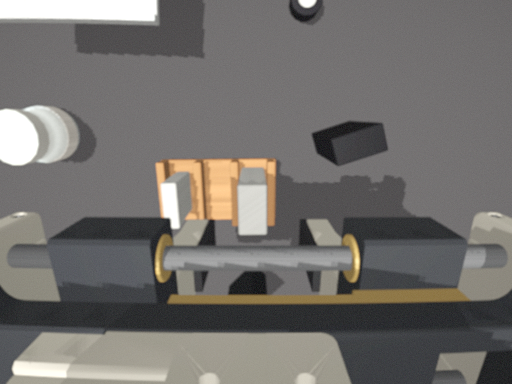

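The block top is at about (252,207), between the fingers, with an estimated centre of (0.430, 0.360). I'll descend and close.

Request:
drive_tool(commands=[{"tx": 0, "ty": 0, "tz": -0.08, "turn": 0, "hand": 0.4}, {"tx": 0, "ty": 0, "tz": -0.155, "turn": 0, "hand": 0.4}, {"tx": 0, "ty": 0, "tz": -0.155, "turn": 0, "hand": 0.4}, {"tx": 0, "ty": 0, "tz": -0.155, "turn": 0, "hand": 0.4}, {"tx": 0, "ty": 0, "tz": -0.155, "turn": 0, "hand": 1}, {"tx": 0, "ty": 0, "tz": -0.155, "turn": 0, "hand": 1}, {"tx": 0, "ty": 0, "tz": -0.155, "turn": 0, "hand": 1}, {"tx": 0, "ty": 0, "tz": -0.155, "turn": 0, "hand": 1}, {"tx": 0, "ty": 0, "tz": -0.155, "turn": 0, "hand": 1}, {"tx": 0, "ty": 0, "tz": -0.155, "turn": 0, "hand": 1}], grip_force=40)

```text
time_s: 5.7
tcp_pos: [0.4311, 0.3607, 0.0564]
eef_rot: [-180.0, 0.0, -80.3]
contact_force: [-3.3, 0.2, 6.6]
gripper_width: 0.0234
gripper_force: 40.0
```

Request:
drive_tool(commands=[{"tx": 0, "ty": 0, "tz": 0.07, "turn": 0, "hand": 1}, {"tx": 0, "ty": 0, "tz": 0.15, "turn": 0, "hand": 1}, {"tx": 0, "ty": 0, "tz": 0.23, "turn": 0, "hand": 1}, {"tx": 0, "ty": -0.06, "tz": 0.25, "turn": 0, "hand": 1}, {"tx": 0, "ty": -0.14, "tz": 0.25, "turn": 0, "hand": 1}, {"tx": 0, "ty": -0.22, "tz": 0.25, "turn": 0, "hand": 1}, {"tx": 0, "ty": -0.3, "tz": 0.25, "turn": 0, "hand": 1}, {"tx": 0, "ty": -0.38, "tz": 0.25, "turn": 0, "hand": 1}, {"tx": 0, "ty": -0.46, "tz": 0.25, "turn": 0, "hand": 1}, {"tx": 0, "ty": -0.54, "tz": 0.25, "turn": 0, "hand": 1}])

```text
time_s: 6.7
tcp_pos: [0.4293, 0.0343, 0.2047]
eef_rot: [179.9, 0.0, -80.3]
contact_force: [0.8, -0.3, -6.1]
gripper_width: 0.024
gripper_force: 40.0
```

Request:
drive_tool(commands=[{"tx": -0.01, "ty": -0.08, "tz": 0, "turn": 0, "hand": 1}, {"tx": -0.02, "ty": -0.16, "tz": 0, "turn": 0, "hand": 1}, {"tx": -0.03, "ty": -0.24, "tz": 0, "turn": 0, "hand": 1}, {"tx": -0.04, "ty": -0.32, "tz": 0, "turn": 0, "hand": 1}, {"tx": -0.05, "ty": -0.4, "tz": 0, "turn": 0, "hand": 1}, {"tx": -0.05, "ty": -0.48, "tz": 0, "turn": 0, "hand": 1}, {"tx": -0.05, "ty": -0.56, "tz": 0, "turn": 0, "hand": 1}, {"tx": -0.05, "ty": -0.64, "tz": 0, "turn": 0, "hand": 1}, {"tx": -0.05, "ty": -0.65, "tz": 0, "turn": 0, "hand": 1}, {"tx": -0.05, "ty": -0.65, "tz": 0, "turn": 0, "hand": 1}])

```text
time_s: 7.7
tcp_pos: [0.3994, -0.3545, 0.2036]
eef_rot: [179.8, 0.2, -80.5]
contact_force: [-0.5, 0.6, -6.8]
gripper_width: 0.0236
gripper_force: 40.0
```

Request:
drive_tool(commands=[{"tx": 0, "ty": 0, "tz": -0.08, "turn": 0, "hand": 1}, {"tx": 0, "ty": 0, "tz": -0.16, "turn": 0, "hand": 1}, {"tx": 0, "ty": 0, "tz": -0.22, "turn": 0, "hand": 1}, {"tx": 0, "ty": 0, "tz": -0.24, "turn": 0, "hand": 1}, {"tx": 0, "ty": 0, "tz": -0.247, "turn": 0, "hand": 1}, {"tx": 0, "ty": 0, "tz": -0.25, "turn": 0, "hand": 1}, {"tx": 0, "ty": 0, "tz": -0.253, "turn": 0, "hand": 1}, {"tx": 0, "ty": 0, "tz": -0.255, "turn": 0, "hand": 1}, {"tx": 0, "ty": 0, "tz": -0.256, "turn": 0, "hand": 1}, {"tx": 0, "ty": 0, "tz": -0.256, "turn": 0, "hand": 1}])

```text
time_s: 8.7
tcp_pos: [0.4014, -0.3539, 0.0527]
eef_rot: [-179.9, -0.0, -80.3]
contact_force: [0.0, 0.3, -3.4]
gripper_width: 0.0236
gripper_force: 40.0
```

The wrist load has halved, so the foot is on the mat. I'll open the hand, raise it a little, then push the top over with the trailing finger.

Request:
drive_tool(commands=[{"tx": 0, "ty": 0, "tz": 0, "turn": 0, "hand": 0}, {"tx": 0, "ty": 0, "tz": 0, "turn": 0, "hand": 0}, {"tx": 0, "ty": 0, "tz": 0, "turn": 0, "hand": 0}, {"tx": 0, "ty": 0, "tz": 0, "turn": 0, "hand": 0}, {"tx": 0, "ty": 0, "tz": 0, "turn": 0, "hand": 0}, {"tx": 0, "ty": 0, "tz": 0, "turn": 0, "hand": 0}, {"tx": 0, "ty": 0, "tz": 0.033, "turn": 0, "hand": 0}, {"tx": 0, "ty": 0, "tz": 0.033, "turn": 0, "hand": 0}])

```text
time_s: 9.5
tcp_pos: [0.4022, -0.3544, 0.0736]
eef_rot: [-179.9, -0.1, -80.3]
contact_force: [1.0, 0.4, 0.4]
gripper_width: 0.082
gripper_force: 0.0
```

Request:
drive_tool(commands=[{"tx": 0.02, "ty": 0.003, "tz": 0, "turn": 0, "hand": 0}, {"tx": 0.04, "ty": 0.006, "tz": 0, "turn": 0, "hand": 0}, {"tx": 0.05, "ty": 0.008, "tz": 0, "turn": 0, "hand": 0}, {"tx": 0.06, "ty": 0.01, "tz": 0, "turn": 0, "hand": 0}, {"tx": 0.07, "ty": 0.011, "tz": 0, "turn": 0, "hand": 0}, {"tx": 0.08, "ty": 0.013, "tz": 0, "turn": 0, "hand": 0}, {"tx": 0.09, "ty": 0.015, "tz": 0, "turn": 0, "hand": 0}, {"tx": 0.1, "ty": 0.017, "tz": 0, "turn": 0, "hand": 0}, {"tx": 0.105, "ty": 0.018, "tz": 0, "turn": 0, "hand": 0}, {"tx": 0.105, "ty": 0.018, "tz": 0, "turn": 0, "hand": 0}])

```text
time_s: 10.5
tcp_pos: [0.4644, -0.3427, 0.0717]
eef_rot: [-180.0, -0.0, -80.3]
contact_force: [0.0, 0.9, 0.5]
gripper_width: 0.0878
gripper_force: 0.0
```

Run:
```python
from h import *
s,c,T=wrist(); print(s['time_s'],s['tcp_pos'],s['contact_force'])
save(c,'f')
for n,z in [('block_upright',.028)]: box(n,'wrist',c,z,T,3)
```

```text
10.5 [ 0.46438719 -0.34274669  0.07171309] [0.02739405 0.87993539 0.4713819 ]
block_upright 0.57 [218. 177. 322. 233.] ctr 454.0 -348.1 size 79.4 47.9 long yaw 9.7
```

View pics/f.png

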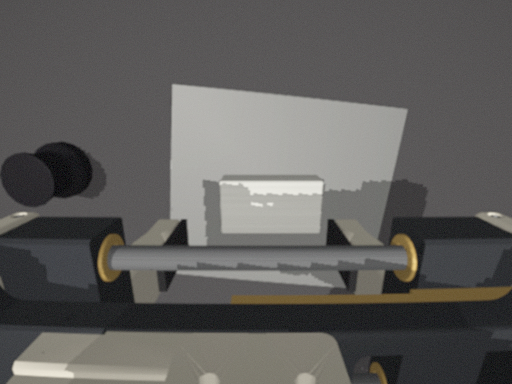

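The block lies flat on the mat. Its top is at about (271,212), its centre about (0.454, −0.346), and its length yaw 9.7°. I'll turn 90° and pick it up across the width.

Request:
drive_tool(commands=[{"tx": -0.017, "ty": -0.005, "tz": 0.03, "turn": -1.0, "hand": 0}, {"tx": -0.017, "ty": -0.005, "tz": 0.03, "turn": -1.0, "hand": 0}, {"tx": -0.017, "ty": -0.005, "tz": 0.03, "turn": -1.0, "hand": 0}, {"tx": -0.017, "ty": -0.005, "tz": 0.03, "turn": -1.0, "hand": 0}, {"tx": -0.017, "ty": -0.005, "tz": 0.03, "turn": -1.0, "hand": 0}, {"tx": -0.017, "ty": -0.005, "tz": 0.03, "turn": -1.0, "hand": 0}, {"tx": -0.017, "ty": -0.005, "tz": 0.03, "turn": -1.0, "hand": 0}, {"tx": -0.017, "ty": -0.005, "tz": 0.03, "turn": -1.0, "hand": 0}, {"tx": -0.017, "ty": -0.005, "tz": 0.03, "turn": -1.0, "hand": 0}, {"tx": -0.017, "ty": -0.005, "tz": 0.03, "turn": -1.0, "hand": 0}])

```text
time_s: 11.6
tcp_pos: [0.4534, -0.3459, 0.0898]
eef_rot: [180.0, 0.0, -166.6]
contact_force: [-0.4, -0.3, -0.2]
gripper_width: 0.0878
gripper_force: 0.0
```

Request:
drive_tool(commands=[{"tx": 0, "ty": 0, "tz": 0, "turn": -0.047, "hand": 0}, {"tx": 0, "ty": 0, "tz": -0.06, "turn": -0.047, "hand": 0}, {"tx": 0, "ty": 0, "tz": -0.11, "turn": -0.047, "hand": 0}, {"tx": 0, "ty": 0, "tz": -0.133, "turn": -0.047, "hand": 0}, {"tx": 0, "ty": 0, "tz": -0.133, "turn": -0.047, "hand": 0}, {"tx": 0, "ty": 0, "tz": -0.133, "turn": -0.047, "hand": 0.7}, {"tx": 0, "ty": 0, "tz": -0.133, "turn": -0.047, "hand": 1}, {"tx": 0, "ty": 0, "tz": -0.133, "turn": -0.047, "hand": 1}, {"tx": 0, "ty": 0, "tz": -0.133, "turn": -0.047, "hand": 1}, {"tx": 0, "ty": 0, "tz": -0.133, "turn": -0.047, "hand": 1}])

```text
time_s: 12.6
tcp_pos: [0.454, -0.3459, 0.0105]
eef_rot: [-180.0, 0.1, -170.5]
contact_force: [-0.3, -0.4, 0.2]
gripper_width: 0.0536
gripper_force: 0.0
```

Request:
drive_tool(commands=[{"tx": 0, "ty": 0, "tz": 0, "turn": 0, "hand": 1}, {"tx": 0, "ty": 0, "tz": 0, "turn": 0, "hand": 1}, {"tx": 0, "ty": 0, "tz": 0, "turn": 0, "hand": 1}, {"tx": 0, "ty": 0, "tz": 0.06, "turn": 0, "hand": 1}, {"tx": 0, "ty": 0, "tz": 0.12, "turn": 0, "hand": 1}, {"tx": 0, "ty": 0, "tz": 0.2, "turn": 0, "hand": 1}, {"tx": 0, "ty": 0, "tz": 0.27, "turn": 0, "hand": 1}, {"tx": 0, "ty": 0, "tz": 0.27, "turn": 0, "hand": 1}])

```text
time_s: 13.4
tcp_pos: [0.4564, -0.3473, 0.1776]
eef_rot: [-179.7, 0.4, -170.4]
contact_force: [1.9, -0.4, -5.5]
gripper_width: 0.0432
gripper_force: 40.0
```

Run:
```python
from h import *
b=r.capture('top'); im=b['frame'].astype(int)
hsv=cv2.cvtColor(b['frame'],cv2.COLOR_RGB2HSV)
roi=np.zeros(im.shape[:2],np.uint8); roi[115:185,195:340]=1
v=hsv[...,2]; m=((v>120)&(v<190)&(hsv[...,1]<40)).astype(np.uint8)*roi
m=cv2.morphologyEx(m,cv2.MORPH_OPEN,np.ones((3,3)))
w=((v>105)&(hsv[...,1]<40)).astype(np.uint8)*roi
for mm in (m,w):
  for k in cv2.findContours(mm,0,1)[0]:
    if cv2.contourArea(k)<200: continue
    g=ground(b,k.reshape(-1,2),.07)[:,:2]; (x,y),s,a=cv2.minAreaRect((g*1000).astype(np.float32)); print(round(x,1),round(y,1),np.round(s,1),round(a,1),cv2.boundingRect(k))
s=r.get_state(); print(s['tcp_pos'],s['eef_rot'],s['contact_force'],s['gripper_width'],s['gripper_force'],s['time_s'])
```

```text
601.3 157.7 [108.5  88.9] 6.6 (212, 136, 32, 38)
629.1 -80.7 [108.3  88.3] 6.7 (288, 126, 33, 37)
615.7 39.4 [172.2 404.5] 6.9 (199, 119, 134, 60)
[ 0.45482706 -0.34606385  0.17401403] [-179.89763981    0.24392286 -170.47853704] [ 0.12757837  0.28927807 -7.73986999] 0.043810793095570816 39.99239981174469 13.45
```

Pads measured: left (0.601, 0.157), right (0.629, −0.081), tray yaw 6.65°. I'll carry this block to the right pad.

Request:
drive_tool(commands=[{"tx": 0.03, "ty": 0.045, "tz": 0, "turn": 0.095, "hand": 1}, {"tx": 0.07, "ty": 0.105, "tz": 0, "turn": 0.19, "hand": 1}, {"tx": 0.11, "ty": 0.165, "tz": 0, "turn": 0.285, "hand": 1}, {"tx": 0.15, "ty": 0.225, "tz": 0, "turn": 0.38, "hand": 1}, {"tx": 0.19, "ty": 0.285, "tz": 0, "turn": 0.475, "hand": 1}, {"tx": 0.23, "ty": 0.345, "tz": 0, "turn": 0.57, "hand": 1}, {"tx": 0.26, "ty": 0.395, "tz": 0, "turn": 0.665, "hand": 1}, {"tx": 0.28, "ty": 0.425, "tz": 0, "turn": 0.76, "hand": 1}, {"tx": 0.291, "ty": 0.442, "tz": 0, "turn": 0.855, "hand": 1}, {"tx": 0.291, "ty": 0.442, "tz": 0, "turn": 0.95, "hand": 1}])

```text
time_s: 14.45
tcp_pos: [0.6274, -0.0787, 0.168]
eef_rot: [179.7, 0.1, -84.5]
contact_force: [-1.0, -0.9, -6.3]
gripper_width: 0.0438
gripper_force: 40.0
```

Request:
drive_tool(commands=[{"tx": 0, "ty": 0, "tz": -0.04, "turn": 0.018, "hand": 1}, {"tx": 0, "ty": 0, "tz": -0.1, "turn": 0.018, "hand": 1}, {"tx": 0, "ty": 0, "tz": -0.12, "turn": 0.018, "hand": 1}, {"tx": 0, "ty": 0, "tz": -0.13, "turn": 0.018, "hand": 1}, {"tx": 0, "ty": 0, "tz": -0.13, "turn": 0.018, "hand": 1}, {"tx": 0, "ty": 0, "tz": -0.13, "turn": 0.018, "hand": 1}])

```text
time_s: 15.05
tcp_pos: [0.6291, -0.0807, 0.0949]
eef_rot: [-179.9, -0.0, -83.3]
contact_force: [0.2, 0.6, -6.1]
gripper_width: 0.0437
gripper_force: 40.0
```

Run:
```python
from h import *
s,c,T=wrist(); print(s['time_s'],s['tcp_pos'],s['eef_rot'],s['contact_force'])
save(c,'g')
```

```text
15.05 [ 0.62914215 -0.08071835  0.09488455] [-1.79926038e+02 -1.70347437e-02 -8.33369587e+01] [ 0.21756291  0.57243186 -6.08375153]
```

View pics/g.png

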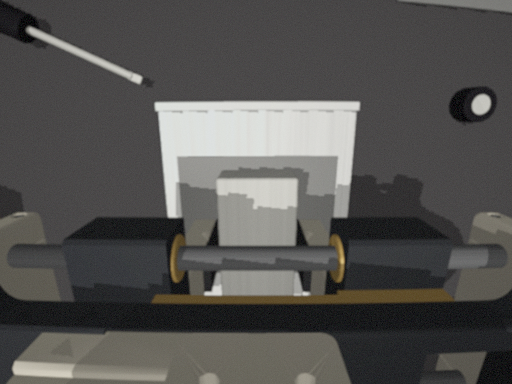

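The block is held centred across the tray over the right pad, whose edges show at (178..337,155). I'll lower it until the tray reaches its stop, ease the grip, and then release.

Request:
drive_tool(commands=[{"tx": 0, "ty": 0, "tz": -0.012, "turn": 0, "hand": 1}, {"tx": 0, "ty": 0, "tz": -0.024, "turn": 0, "hand": 1}, {"tx": 0, "ty": 0, "tz": -0.03, "turn": 0, "hand": 1}, {"tx": 0, "ty": 0, "tz": -0.035, "turn": 0, "hand": 1}, {"tx": 0, "ty": 0, "tz": -0.04, "turn": 0, "hand": 1}, {"tx": 0, "ty": 0, "tz": -0.044, "turn": 0, "hand": 1}, {"tx": 0, "ty": 0, "tz": -0.048, "turn": 0, "hand": 1}, {"tx": 0, "ty": 0, "tz": -0.051, "turn": 0, "hand": 1}, {"tx": 0, "ty": 0, "tz": -0.051, "turn": 0, "hand": 1}], grip_force=30)

```text
time_s: 16.0
tcp_pos: [0.6283, -0.0811, 0.0638]
eef_rot: [180.0, -0.0, -83.3]
contact_force: [-3.8, -4.0, 1.2]
gripper_width: 0.0437
gripper_force: 30.0
```

Request:
drive_tool(commands=[{"tx": 0, "ty": 0, "tz": 0, "turn": 0, "hand": 1}, {"tx": 0, "ty": 0, "tz": 0, "turn": 0, "hand": 1}, {"tx": 0, "ty": 0, "tz": 0, "turn": 0, "hand": 1}], grip_force=5)

```text
time_s: 16.3
tcp_pos: [0.6288, -0.0805, 0.0632]
eef_rot: [-180.0, 0.0, -83.3]
contact_force: [0.7, -1.5, -5.3]
gripper_width: 0.0439
gripper_force: 5.0
```

Request:
drive_tool(commands=[{"tx": 0, "ty": 0, "tz": -0.003, "turn": 0, "hand": 1}, {"tx": 0, "ty": 0, "tz": -0.005, "turn": 0, "hand": 1}, {"tx": 0, "ty": 0, "tz": -0.005, "turn": 0, "hand": 0.3}, {"tx": 0, "ty": 0, "tz": -0.005, "turn": 0, "hand": 0.3}, {"tx": 0, "ty": 0, "tz": -0.005, "turn": 0, "hand": 0.3}, {"tx": 0, "ty": 0, "tz": -0.005, "turn": 0, "hand": 0.3}, {"tx": 0, "ty": 0, "tz": 0.05, "turn": 0, "hand": 0.3}, {"tx": 0, "ty": 0, "tz": 0.13, "turn": 0, "hand": 0.3}, {"tx": 0, "ty": 0, "tz": 0.2, "turn": 0, "hand": 0.3}, {"tx": 0, "ty": 0, "tz": 0.2, "turn": 0, "hand": 0.3}])

```text
time_s: 17.3
tcp_pos: [0.6321, -0.0808, 0.1909]
eef_rot: [-179.3, -0.1, -83.3]
contact_force: [-0.3, 0.3, 1.2]
gripper_width: 0.0614
gripper_force: 0.0
```

Run:
```python
from h import *
s,c,T=wrist(); print(s['time_s'],s['tcp_pos'],s['eef_rot'],s['contact_force'],s['gripper_width'])
save(c,'i')
for n,z in [('block_upright',.077)]: box(n,'wrist',c,z,T,3)
b=r.capture('top'); box('block_flat','top',b,.024,n=3)
```

```text
17.3 [ 0.63205489 -0.08079063  0.19090408] [-1.79345917e+02 -8.01570404e-02 -8.32851660e+01] [-0.2804339   0.27389959  1.19565172] 0.06142165810179199
block_upright 0.82 [237. 150. 285. 221.] ctr 628.2 -80.6 size 45.1 82.4 long yaw 96.7
```

View pics/i.png

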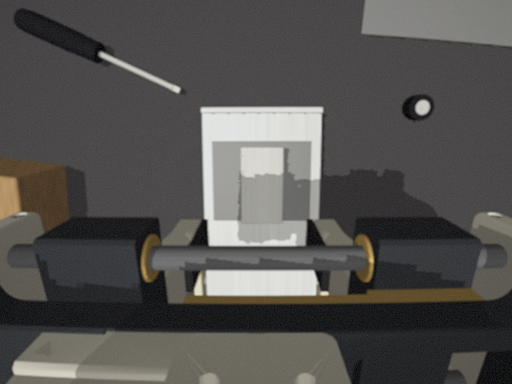

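The block sits centred on the right pad at about (0.628, −0.081), with its image at (262,185). Next is the lying block.

Request:
drive_tool(commands=[{"tx": -0.322, "ty": 0.208, "tz": 0, "turn": -0.974, "hand": 0}, {"tx": -0.322, "ty": 0.208, "tz": 0, "turn": -0.974, "hand": 0}, {"tx": -0.322, "ty": 0.208, "tz": 0, "turn": -0.974, "hand": 0}, {"tx": -0.322, "ty": 0.208, "tz": 0, "turn": -0.974, "hand": 0}, {"tx": -0.322, "ty": 0.208, "tz": 0, "turn": -0.974, "hand": 0}, {"tx": -0.322, "ty": 0.208, "tz": 0, "turn": -0.974, "hand": 0}, {"tx": -0.322, "ty": 0.208, "tz": 0, "turn": -0.974, "hand": 0}, {"tx": -0.322, "ty": 0.208, "tz": 0, "turn": -0.974, "hand": 0}, {"tx": -0.322, "ty": 0.208, "tz": 0, "turn": -0.974, "hand": 0}, {"tx": -0.322, "ty": 0.208, "tz": 0, "turn": -0.974, "hand": 0}])

```text
time_s: 18.5
tcp_pos: [0.4343, 0.0438, 0.1822]
eef_rot: [-180.0, -0.1, -167.9]
contact_force: [-1.2, -1.4, -0.5]
gripper_width: 0.0877
gripper_force: 0.0
```

Run:
```python
from h import *
s,c,T=wrist(); print(s['time_s'],s['tcp_pos'],s['eef_rot'],s['qd'])
save(c,'j')
for n,z in [('block_flat',.024)]: box(n,'wrist',c,z,T,3)
```

```text
18.5 [0.43434695 0.04384697 0.18218245] [-1.79962019e+02 -1.39581453e-01 -1.67872778e+02] [-1.26632232e-01  8.35289958e-02 -9.91504398e-02 -7.28446896e-03
 -4.57867279e-02 -8.53974152e+01]
block_flat 0.58 [237. 143. 278. 213.] ctr 434.1 43.3 size 83.0 44.7 long yaw 11.0
```

View pics/j.png

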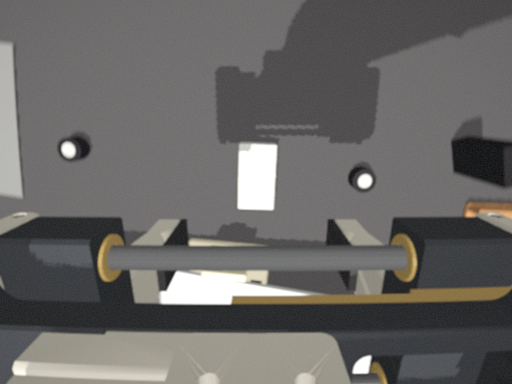

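The block is at (257,176) and clear of both pucks. Its centre is about (0.436, 0.044), as commanded. I'll descend and grip.

Request:
drive_tool(commands=[{"tx": 0, "ty": 0, "tz": -0.07, "turn": 0, "hand": 0}, {"tx": 0, "ty": 0, "tz": -0.15, "turn": 0, "hand": 0}, {"tx": 0, "ty": 0, "tz": -0.23, "turn": 0, "hand": 0}, {"tx": 0, "ty": 0, "tz": -0.275, "turn": 0, "hand": 0}, {"tx": 0, "ty": 0, "tz": -0.29, "turn": 0, "hand": 0}, {"tx": 0, "ty": 0, "tz": -0.29, "turn": 0, "hand": 0.4}, {"tx": 0, "ty": 0, "tz": -0.29, "turn": 0, "hand": 1}, {"tx": 0, "ty": 0, "tz": -0.29, "turn": 0, "hand": 1}, {"tx": 0, "ty": 0, "tz": -0.29, "turn": 0, "hand": 1}, {"tx": 0, "ty": 0, "tz": -0.29, "turn": 0, "hand": 1}], grip_force=40)

```text
time_s: 19.6
tcp_pos: [0.4357, 0.0445, 0.0103]
eef_rot: [180.0, 0.1, -167.5]
contact_force: [0.1, -0.3, 0.2]
gripper_width: 0.0531
gripper_force: 0.0
```

Request:
drive_tool(commands=[{"tx": 0, "ty": 0, "tz": 0, "turn": 0, "hand": 1}, {"tx": 0, "ty": 0, "tz": 0, "turn": 0, "hand": 1}, {"tx": 0, "ty": 0, "tz": 0, "turn": 0, "hand": 1}, {"tx": 0, "ty": 0, "tz": 0, "turn": 0, "hand": 1}])

```text
time_s: 20.0
tcp_pos: [0.4354, 0.0442, 0.0099]
eef_rot: [-180.0, 0.0, -167.5]
contact_force: [-1.8, -1.2, 8.0]
gripper_width: 0.0435
gripper_force: 39.8
```

Request:
drive_tool(commands=[{"tx": 0, "ty": 0, "tz": 0.06, "turn": 0, "hand": 1}, {"tx": 0, "ty": 0, "tz": 0.13, "turn": 0, "hand": 1}, {"tx": 0, "ty": 0, "tz": 0.2, "turn": 0.09, "hand": 1}, {"tx": 0.0, "ty": 0, "tz": 0.27, "turn": 0.18, "hand": 1}, {"tx": 0.04, "ty": 0.03, "tz": 0.317, "turn": 0.27, "hand": 1}, {"tx": 0.09, "ty": 0.06, "tz": 0.317, "turn": 0.36, "hand": 1}, {"tx": 0.14, "ty": 0.1, "tz": 0.317, "turn": 0.45, "hand": 1}, {"tx": 0.19, "ty": 0.14, "tz": 0.317, "turn": 0.54, "hand": 1}, {"tx": 0.24, "ty": 0.165, "tz": 0.317, "turn": 0.63, "hand": 1}, {"tx": 0.276, "ty": 0.188, "tz": 0.317, "turn": 0.72, "hand": 1}])

```text
time_s: 21.0
tcp_pos: [0.6011, 0.1577, 0.1975]
eef_rot: [179.8, -0.1, -102.4]
contact_force: [-0.5, -1.1, -7.0]
gripper_width: 0.0439
gripper_force: 39.7
```

Request:
drive_tool(commands=[{"tx": 0, "ty": 0, "tz": 0, "turn": 0.09, "hand": 1}, {"tx": 0, "ty": 0, "tz": -0.02, "turn": 0.18, "hand": 1}, {"tx": 0, "ty": 0, "tz": -0.06, "turn": 0.214, "hand": 1}, {"tx": 0, "ty": 0, "tz": -0.1, "turn": 0.214, "hand": 1}, {"tx": 0, "ty": 0, "tz": -0.1, "turn": 0.214, "hand": 1}, {"tx": 0, "ty": 0, "tz": -0.1, "turn": 0.214, "hand": 1}])

```text
time_s: 21.6
tcp_pos: [0.6001, 0.1565, 0.1388]
eef_rot: [179.9, -0.1, -83.5]
contact_force: [1.4, -0.1, -6.3]
gripper_width: 0.0434
gripper_force: 39.8
```

Run:
```python
from h import *
s,c,T=wrist(); print(s['time_s'],s['tcp_pos'],s['eef_rot'],s['contact_force'],s['gripper_width'])
save(c,'k')
```

```text
21.6 [0.60007365 0.15653315 0.1387798 ] [ 1.79855199e+02 -6.60410106e-02 -8.34825525e+01] [ 1.41706887 -0.09037718 -6.33397062] 0.04344149292642818
```

View pics/k.png

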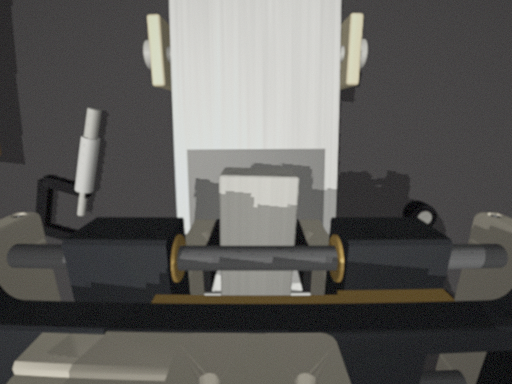

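The block is centred over the raised left pad. I'll lower it slowly to the tray's level height.

Request:
drive_tool(commands=[{"tx": 0, "ty": 0, "tz": -0.03, "turn": 0, "hand": 1}, {"tx": 0, "ty": 0, "tz": -0.05, "turn": 0, "hand": 1}, {"tx": 0, "ty": 0, "tz": -0.06, "turn": 0, "hand": 1}, {"tx": 0, "ty": 0, "tz": -0.066, "turn": 0, "hand": 1}, {"tx": 0, "ty": 0, "tz": -0.072, "turn": 0, "hand": 1}, {"tx": 0, "ty": 0, "tz": -0.078, "turn": 0, "hand": 1}, {"tx": 0, "ty": 0, "tz": -0.084, "turn": 0, "hand": 1}, {"tx": 0, "ty": 0, "tz": -0.09, "turn": 0, "hand": 1}, {"tx": 0, "ty": 0, "tz": -0.096, "turn": 0, "hand": 1}, {"tx": 0, "ty": 0, "tz": -0.101, "turn": 0, "hand": 1}], grip_force=30)

```text
time_s: 22.65
tcp_pos: [0.6017, 0.1578, 0.0794]
eef_rot: [-179.9, 0.1, -83.4]
contact_force: [-1.5, 5.4, 2.9]
gripper_width: 0.0441
gripper_force: 29.9
```

Request:
drive_tool(commands=[{"tx": 0, "ty": 0, "tz": 0, "turn": 0, "hand": 1}, {"tx": 0, "ty": 0, "tz": 0, "turn": 0, "hand": 1}, {"tx": 0, "ty": 0, "tz": 0, "turn": 0, "hand": 1}], grip_force=5)

```text
time_s: 22.95
tcp_pos: [0.6016, 0.1574, 0.0795]
eef_rot: [-179.9, 0.0, -83.4]
contact_force: [1.4, 4.3, 0.8]
gripper_width: 0.044
gripper_force: 5.0
```

Request:
drive_tool(commands=[{"tx": 0, "ty": 0, "tz": 0, "turn": 0, "hand": 0.3}, {"tx": 0, "ty": 0, "tz": 0, "turn": 0, "hand": 0.3}, {"tx": 0, "ty": 0, "tz": 0, "turn": 0, "hand": 0.3}, {"tx": 0, "ty": 0, "tz": 0, "turn": 0, "hand": 0.3}, {"tx": 0, "ty": 0, "tz": 0.04, "turn": 0, "hand": 0.3}, {"tx": 0, "ty": 0, "tz": 0.12, "turn": 0, "hand": 0.3}, {"tx": 0, "ty": 0, "tz": 0.2, "turn": 0, "hand": 0.3}, {"tx": -0.05, "ty": 0, "tz": 0.28, "turn": 0, "hand": 0.3}, {"tx": -0.12, "ty": 0, "tz": 0.28, "turn": 0, "hand": 0.3}, {"tx": -0.2, "ty": 0, "tz": 0.28, "turn": 0, "hand": 0.3}])

```text
time_s: 23.95
tcp_pos: [0.4805, 0.157, 0.2484]
eef_rot: [-179.9, 0.1, -83.5]
contact_force: [-0.6, 1.3, 1.0]
gripper_width: 0.0617
gripper_force: 0.0
```

Request:
drive_tool(commands=[{"tx": -0.08, "ty": 0, "tz": 0, "turn": 0, "hand": 0.3}, {"tx": -0.1, "ty": 0, "tz": 0, "turn": 0, "hand": 0.3}, {"tx": -0.1, "ty": 0, "tz": 0, "turn": 0, "hand": 0.3}, {"tx": -0.1, "ty": 0, "tz": 0, "turn": 0, "hand": 0.3}])

```text
time_s: 24.35
tcp_pos: [0.4213, 0.1573, 0.2474]
eef_rot: [-179.9, 0.0, -83.4]
contact_force: [-0.2, -0.3, 0.5]
gripper_width: 0.0613
gripper_force: 0.0
```

Run:
```python
from h import *
s=r.get_state(); print(s['time_s'],s['tcp_pos'],s['contact_force'])
a=r.capture('scene');b=r.capture('top')
box('block_flat','top',b,.094,n=3);box('tray','top',b,.07)
A=cv2.resize(a['frame'][150:260,120:400],None,fx=2.8,fy=2.8);B=cv2.resize(b['frame'][105:215,120:400],None,fx=2.8,fy=2.8)
cv2.imwrite('pics/l.png',np.vstack([A,B])[:600,:,::-1])
```

```text
24.35 [0.42130103 0.15726982 0.24744606] [-0.15158933 -0.31369614  0.5012561 ]
block_flat 0.63 [212. 145. 242. 162.] ctr 601.8 157.0 size 48.5 81.4 long yaw 94.5
tray 0.64 [200. 122. 330. 174.] ctr 615.2 37.0 size 130.8 404.0 long yaw 96.7
```

View pics/l.png

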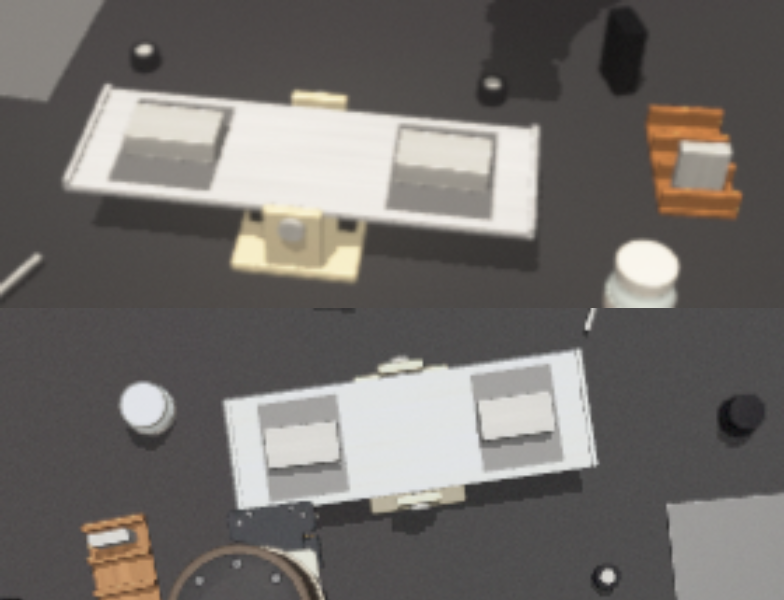

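Both blocks lie centred on their pads, with top-crop images at (302,445) and (516,415). I'll check the tilt numerically by comparing the tray ends with the empty, level tray in the first scene picture.

Run:
```python
from h import *
a0=cv2.imread('pics/a.png',0); c=r.capture('scene'); a1=cv2.cvtColor(c['frame'],cv2.COLOR_RGB2GRAY)
W=np.linalg.inv(np.array(c['world_from_camera']))
def proj(p): return cv2.projectPoints(np.array([p],float),cv2.Rodrigues(W[:3,:3])[0],W[:3,3],K(c),np.array(c['D'],float))[0].ravel()
u=np.array([np.cos(np.radians(96.65)),np.sin(np.radians(96.65)),0]);v=np.array([u[1],-u[0],0])
m=np.array([.6152,.0385,.07])
for s in (1,-1):
    p=proj(m+s*.2*u+.0*v); q=proj(m+s*.2*u+np.array([0,0,.01]))
    x,y=p.round().astype(int); print(p.round(1),'px per 10mm up',(q-p).round(2))
    t=a0[y-10:y+11,x-8:x+9]; R=cv2.matchTemplate(a1[y-20:y+21,x-14:x+15],t,cv2.TM_CCOEFF_NORMED); _,v_,_,l=cv2.minMaxLoc(R); 
    k=R[l[1]-1:l[1]+2,l[0]]; print('shift dx,dy',l[0]-6,l[1]-10+(0.5*(k[0]-k[2])/(k[0]-2*k[1]+k[2]) if len(k)==3 else 0),round(v_,2))
```

```text
[311.4 214.6] px per 10mm up [ 0.41 -3.01]
shift dx,dy 0 -0.52125597 1.0
[150.8 198.7] px per 10mm up [-0.52 -2.98]
shift dx,dy 2 -5.866705 1.0
```

The mid-end matches can slide along the lip edge, so I'll redo this on the tray corners.

Run:
```python
from h import *
a0=cv2.imread('pics/a.png',0).astype(np.float32); c=r.capture('scene'); a1=cv2.cvtColor(c['frame'],cv2.COLOR_RGB2GRAY).astype(np.float32)
W=np.linalg.inv(np.array(c['world_from_camera']))
def proj(p): return cv2.projectPoints(np.array([p],float),cv2.Rodrigues(W[:3,:3])[0],W[:3,3],K(c),np.array(c['D'],float))[0].ravel()
u=np.array([np.cos(np.radians(96.65)),np.sin(np.radians(96.65)),0]);v=np.array([u[1],-u[0],0]); m=np.array([.6152,.0385,.072])
P=np.array([proj(m+s*.2*u+w*.065*v) for s in(1,-1) for w in(1,-1)],np.float32)
n,st,e=cv2.calcOpticalFlowPyrLK(a0.astype(np.uint8),a1.astype(np.uint8),P.reshape(-1,1,2),None,winSize=(15,15),maxLevel=1)
print(np.c_[P,n.reshape(-1,2)-P,e].round(2))
```

```text
[[ 3.1078e+02  2.3339e+02 -3.0000e-02  1.1300e+00  1.9800e+00]
 [ 3.1222e+02  1.9619e+02 -1.0000e-02  9.5000e-01  1.5000e+00]
 [ 1.4270e+02  2.1611e+02 -1.9000e-01 -9.7000e-01  2.5900e+00]
 [ 1.5804e+02  1.8169e+02 -1.4000e-01 -1.0300e+00  2.4200e+00]]
```

The left end is about 3.4 mm low and the right end about 3.3 mm high. That is a tilt of about 0.017 rad, well inside the 0.07 limit. Handing in.

```bash
python3 -c "
from h import *
print(r.close_job())"
```

```text
the job is handed in; nothing more can be done
None
```

The job is handed in: the rack block was laid flat on the mat, let go and reloaded, both blocks lie flat and centred on their pads, and the tray is tilted by about 0.017 rad (limit 0.07); the judge's verdict was not shown.

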